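# Pack the burner service caddy

### The job

Pack the burner service caddy from the parts scattered on the bench: stand both brass nozzles upright in the yellow bin, stand the black rubber stopper upright in the blue bin, and lay the hexagon nut flat in the red bin. The steel cap screw and the brown cork do not belong to the kit: leave them standing where they are.

Things in the scene. Friction and masses are not known exactly. Their poses are not given: they have to be found in the camera images.
- nozzle_a_mid (a point): One of two identical brass burner nozzles, loose, standing upright on the bench: hexagonal foot 18 mm over corners (along its x), 15 mm over flats (two face its +y and -y), tapering to a narrow tip, 40 mm tall, about 30 g. The point is on its axis half-way up, 20 mm above its foot; z along its axis to the tip.
- nozzle_b_mid (a point): One of two identical brass burner nozzles, loose, standing upright on the bench: hexagonal foot 18 mm over corners (along its x), 15 mm over flats (two face its +y and -y), tapering to a narrow tip, 40 mm tall, about 30 g. The point is on its axis half-way up, 20 mm above its foot; z along its axis to the tip.
- stopper_mid (a point): Black rubber stopper, loose, standing on its narrow end: round, 29 mm across (take it as 29 mm wide at every height), 28 mm tall, about 20 g. The point is on its axis half-way up, 14 mm above its foot; z up along its axis.
- nut_mid (a point): Steel hexagon nut, loose, lying flat on the bench: 22 mm over its corners (along its x), 19 mm over its flats (two of them face its +y and -y), 9 mm thick. The point is the centre of the nut, 4.5 mm above the bench; z along its hole.
- yellow_floor (a point): Yellow bin of the service caddy. Open plastic tub, outside 106 mm along its x, 98 along its y, 20 high, walls 3 mm, fixed. The point is the middle of its inner floor, 7 mm above the bench; rim 17 mm above the point. z up. Three such bins stand side by side along y, 102 mm apart in any order, in a fixed grey tray of 118 x 330 mm with a 12 mm rim.
- blue_floor (a point): Blue plastic bin of the caddy, the same size and make as the yellow one. The point is the middle of its inner floor, 7 mm above the bench; axes as for the yellow bin.
- red_floor (a point): Red plastic bin of the caddy, the same size and make as the yellow one. The point is the middle of its inner floor, 7 mm above the bench; axes as for the yellow bin.
- screw_mid (a point): Silver-grey steel socket cap screw, loose, standing on its head: 16 mm across the head, 45 mm tall. Not part of the kit. The point is on its axis half-way up, 22.5 mm above the bench; z up along its axis.
- cork_mid (a point): Brown cork of the same shape as the black stopper, loose, standing on its narrow end: 29 mm across the top, 28 mm tall. Not part of the kit. The point is on its axis half-way up, 14 mm above the bench; z up along its axis.

How it is judged:
At the end, for the whole second after the job is handed in: Both nozzles upright (within 0.2 rad) on the floor of the yellow bin, the stopper upright in the blue bin, the nut flat in the red bin (heights within 6 mm), all at rest and released; the cap screw and the cork still stand within 15 mm of where they began (x of nozzle_a_mid in the frame of yellow_floor between -0.05 and 0.05 m and y of nozzle_a_mid in the frame of yellow_floor between -0.046 and 0.046 m and z of nozzle_a_mid in the frame of yellow_floor between 0.014 and 0.026 m and angle between each of nozzle_a_mid, nozzle_b_mid, stopper_mid, screw_mid, cork_mid's own z axis and vertical below 0.2 rad and linear speed of each of nozzle_a, nozzle_b, stopper, nut below 0.02 m/s and x of nozzle_b_mid in the frame of yellow_floor between -0.05 and 0.05 m and y of nozzle_b_mid in the frame of yellow_floor between -0.046 and 0.046 m and z of nozzle_b_mid in the frame of yellow_floor between 0.014 and 0.026 m and x of stopper_mid in the frame of blue_floor between -0.05 and 0.05 m and y of stopper_mid in the frame of blue_floor between -0.046 and 0.046 m and z of stopper_mid in the frame of blue_floor between 0.008 and 0.02 m and x of nut_mid in the frame of red_floor between -0.05 and 0.05 m and y of nut_mid in the frame of red_floor between -0.046 and 0.046 m and z of nut_mid in the frame of red_floor between -0.0015 and 0.0105 m and angle between the z axis of nut_mid and the z axis of red_floor, either way round below 0.2 rad and distance of each of screw_mid, cork_mid from where it was at the start of the episode below 0.015 m); the robot touches nothing.
It fails at once if The steel cap screw is knocked over or moved from its place (distance of screw_mid from where it was at the start of the episode above 0.015 m or angle between screw_mid's own z axis and vertical above 0.3 rad).
It fails at once if The cork is knocked over or moved from its place (distance of cork_mid from where it was at the start of the episode above 0.015 m or angle between cork_mid's own z axis and vertical above 0.3 rad).
It also fails if it takes over 112 s, if anything falls off the work surface, if the arm or the gripper's body presses on something with over 40 N, if the wrist force passes 120 N, or if a joint passes its speed limit or range.

### The arm

A 7-joint arm with a two-finger parallel gripper is mounted at the origin on a cart in front of the work surface, level with it; the furniture and walls round the work are solid. World frame = base frame: x ahead of the robot, y to its left, z up, the work surface at z = 0. Lengths are in m, angles in rad, forces in N, time in s.
With the tool pointing down it reaches from about 0.4 to 0.75 m from the base axis. Payload 19.5 kg.
Tool frame: the origin (TCP) lies on the centre line of the jaws, within the pads' length; the fingertips stand 17 mm ahead of it and the grasp point (between the pads) lies 2 mm behind it (robot.tcp_to_tips is the distance from the TCP to the fingertips, in m); x points along the fingers, z is the direction in which the jaws open and shut, and the axes are right-handed (so a half turn about x gives the same grasp; the last joint's range is limited). The gripper opens to 85 mm and grips with 20 to 120 N. Pads are 22 mm wide; open, the fingers measure 114 mm over their backs; the gripper's body (76 mm by 85 mm) begins 54 mm behind the grasp point. The pads swing forward as they close: fully open they stand 13 mm farther back than shut.
Start: joints at [-1.241, 0.707, -0.028, 1.485, 0.022, 0.951, -0.075], TCP at [0.209, 0.536, 0.248] pointing down, gripper open.
Joint ranges: [-2.71, 2.71], [-0.32, 2.16], [-1.57, 1.52], [0, 2.45], [-1.46, 4.6], [0, 2.02], [-2.83, 2.83]. Speed limits (rad/s): [1.89, 1.89, 2.57, 2.57, 3.01, 3.01, 3.01].

### API

Orientations are given as a 3x3 rotation matrix whose columns are the frame's x, y, z axes.
In Python, from plant import robot gives the robot as it stands.
- The arm moves only by the tool drive_tool, never from a script. Its argument "plan" is one flat list of numbers, 5 for each row, row after row: the finger opening in mm, from 0 to 85.4, then the shift along the tool's x, y, z in units of 50 mm (1.0 is 50 mm), then the turn about the tool's x in units of 5 degrees (1.0 is 5 degrees). A call has 1 to 8 rows; each row is the pose to reach, as a shift and turn from the pose measured when the call began, along the tool's axes at that moment; what a row does not reach only later rows make up. A row lasts 1/8 s, in which the tool goes at most 62.5 mm and 10.7 degrees, less where a joint would pass 70% of its speed; a pose out of reach is approached as far as the arm can. A call with a gripper value outside its range is refused whole. The fingers move at their own pace and stop on an object; "force" is the grip in N (left out, the last holds). Time passes only in rows, so rows that repeat a pose let the fingers close. It gives the time, the measured TCP pose, the force and the opening at its end, in the units of the state.
- robot.read_state(): the state, without advancing time (a new reading comes with each control period).
- robot.get_image(name): name is "side" or "top"; returns a dict with "img" (384x512x3 uint8, red, green, blue), "range_z" (384x512 float32, m along the optical axis (not along the pixel's ray), 0 where there is no reading), "fx", "fy", "cx", "cy" (pixels), "rvec" (rotation vector, rad) and "tvec" (3), from world to camera coordinates, as OpenCV has them. Camera axes: x right, y down, z forward; pixel columns grow to the right and rows downward; lengths in m; the calibration is good to about 2 mm. A picture is of the moment at which its call begins.
- robot.sign_off(): hands the job in, once; it reports no verdict.
The state is a dict: "t": time; "joints": joint angles; "joint_vel": joint speeds; "joint_efforts": joint torques, N m; "tcp_pos": TCP position; "tool_rot": TCP orientation; "force": force on the tool from outside, world axes, zero at the start; "moment": the same for the moment, N m; "opening": finger opening in m.
Only numpy, scipy, OpenCV 4.12 (cv2) and the standard library are available. Lean on these libraries where they do the work, as an engineer would, in place of code of your own. Each camera call takes 0.05 s, during which the arm holds its last target.

## Working session

There is one attempt and no reset: what is moved stays moved. The work goes in short steps, Python scripts to look and compute and a tool call to move; the robot and the scene stay as the last step left them, time stands still between calls to the robot, and variables do not carry over. Pictures are saved under pics/ and viewed, and the job is handed in when it is done.

Besides the shell and the picture viewer there is one more tool, called after "Emit:" in YAML: its name, and indented under it one key for each argument. drive_tool: Moves the arm, as the interface text tells. Its arguments: {"type":"object","properties":{"plan":{"type":"array","items":{"type":"number"}},"force":{"type":"number"}},"required":["plan"]}

```bash
mkdir -p pics; ls; python3 - <<'E'
from plant import robot
import cv2,numpy as np
s=robot.read_state()
print(s['t'],s['tcp_pos'],np.round(s['tool_rot'],3),s['opening'])
for n in('top','side'):
    d=robot.get_image(n); cv2.imwrite(f'pics/{n}0.png',d['img'][:,:,::-1]); np.savez(f'{n}0.npz',**d)
    print(n,d['fx'],d['cx'],d['rvec'],d['tvec'])
E
```

```text
pics
0.0 [0.20882473 0.53547761 0.24784482] [[-0.    -0.932  0.363]
 [-0.001  0.363  0.932]
 [-1.    -0.    -0.001]] 0.08527451830099547
top 433.1354279426495 256.0532852352082 [ 2.21051824 -2.18186985  0.14061272] [0.00569561 0.53153121 0.89979011]
side 355.96880938416166 258.55256945576224 [ 0.43413478 -2.43491173  1.56525124] [0.53579096 0.10197425 0.74550233]
```

View pics/top0.png

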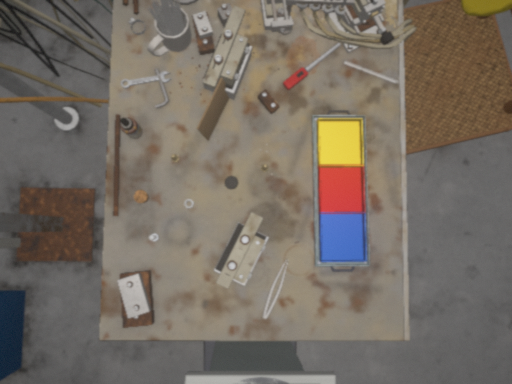

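View pics/side0.png

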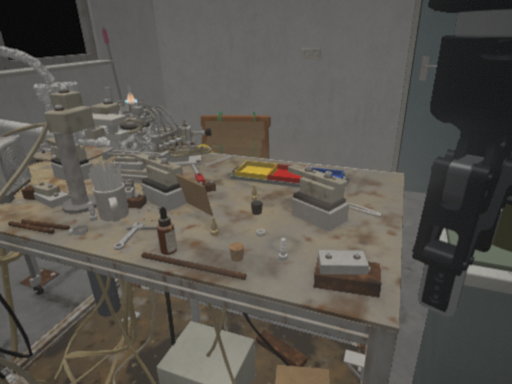

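```bash
cat > h.py <<'E'
import numpy as np,cv2
def cam(d):
    R,_=cv2.Rodrigues(np.array(d['rvec'],float)); return R,np.array(d['tvec'],float).ravel()
def back(d,u,v,z):
    R,t=cam(d); K=(d['fx'],d['fy'],d['cx'],d['cy'])
    r=R.T@np.array([(u-K[2])/K[0],(v-K[3])/K[1],1]); c=-R.T@t
    return c+r*(z-c[2])/r[2]
def cloud(d):
    R,t=cam(d); Z=np.asarray(d['range_z'],float); v,u=np.mgrid[:Z.shape[0],:Z.shape[1]]
    P=np.stack([(u-d['cx'])/d['fx']*Z,(v-d['cy'])/d['fy']*Z,Z],-1)
    W=(P-t)@R; W[Z==0]=np.nan; return W
def crop(img,u0,v0,u1,v1,k,f):
    cv2.imwrite(f,cv2.resize(img[v0:v1,u0:u1,::-1],None,fx=k,fy=k,interpolation=cv2.INTER_CUBIC))
E
python3 - <<'E'
from h import *
d=dict(np.load('top0.npz')); W=cloud(d)
crop(d['img'],110,130,290,260,4,'pics/c1.png')
print(-cam(d)[0].T@cam(d)[1])
for n,u,v in [('na',175,157),('nb',266,167),('st',231,183),('cork',140,197),('nut',188,203),('screw',153,238)]:
    w=W[v-12:v+13,u-12:u+13]; m=w[...,2]>0.006
    zz=np.nanmedian(w[...,2]); 
    print(n,back(d,u,v,0).round(3),zz.round(4),np.nanmax(w[...,2]).round(3),m.sum(),w[m].mean(0).round(4) if m.sum() else '')
for n,v in(('y',142),('r',189),('b',238)): print(n,back(d,342,v,.007).round(3),W[v,342])
# height map
z=np.nan_to_num(W[...,2]); im=np.clip(z/0.12*255,0,255).astype(np.uint8)
cv2.imwrite('pics/hm.png',cv2.resize(cv2.applyColorMap(im,cv2.COLORMAP_JET)[100:300,100:420],None,fx=2.5,fy=2.5,interpolation=cv2.INTER_NEAREST))
E
```

```text
[0.4510745  0.04989328 0.94139394]
na [0.609 0.19  0.   ] 0.0007 0.044 51 [0.603  0.1856 0.0237]
nb [ 0.59 -0.01  0.  ] 0.0008 0.042 48 [ 0.5857 -0.0046  0.0241]
st [0.554 0.067 0.   ] 0.0011 0.034 144 [0.5525 0.0656 0.0288]
cork [0.52  0.262 0.   ] 0.0011 0.033 159 [0.5202 0.2538 0.0277]
nut [0.509 0.159 0.   ] 0.0007 0.013 50 [0.5082 0.1554 0.0092]
screw [0.433 0.232 0.   ] 0.0007 0.05 56 [0.4354 0.2243 0.0291]
y [ 0.648 -0.177  0.007] [ 0.6477607  -0.17665282  0.0070715 ]
r [ 0.544 -0.176  0.007] [ 0.54357643 -0.1761899   0.00635657]
b [ 0.437 -0.175  0.007] [ 0.43694994 -0.17468123  0.0099157 ]
```

View pics/c1.png

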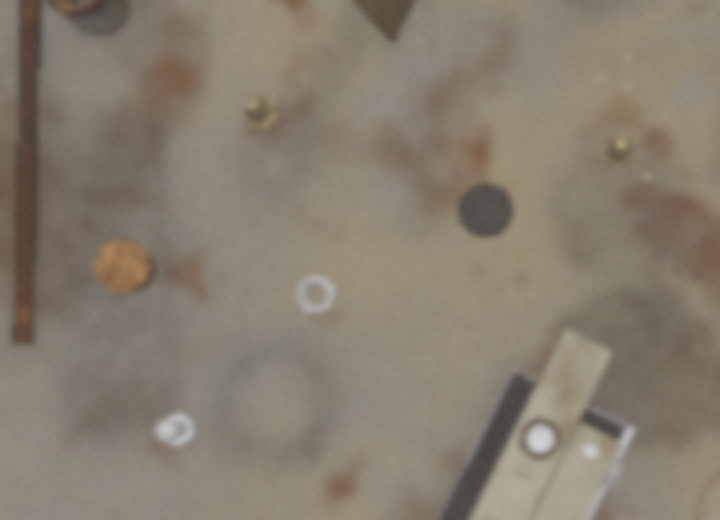

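View pics/hm.png

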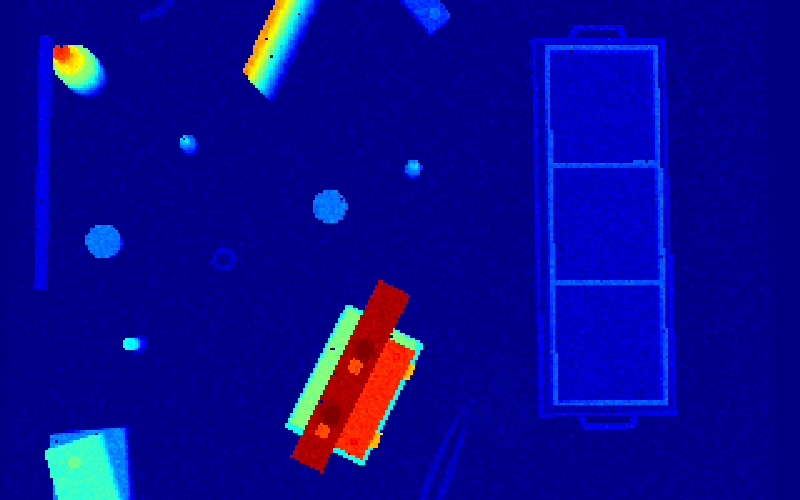

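```bash
python3 - <<'E'
from h import *
d=dict(np.load('top0.npz')); s=dict(np.load('side0.npz')); W=cloud(d);V=cloud(s)
O={'na':(.606,.187,.04),'nb':(.588,-.007,.04),'st':(.5525,.0656,.028),'cork':(.520,.258,.028),'nut':(.508,.157,.009),'screw':(.434,.228,.045)}
tiles=[];
for n,(x,y,h) in O.items():
    row=[]
    for dd in(d,s):
        R,t=cam(dd); p=R@np.array([x,y,h/2])+t; u=int(dd['fx']*p[0]/p[2]+dd['cx']);v=int(dd['fy']*p[1]/p[2]+dd['cy'])
        c=dd['img'][v-15:v+16,u-15:u+16,::-1]; print(n,u,v)
        row.append(cv2.resize(c,(248,248),interpolation=cv2.INTER_CUBIC))
    tiles.append(np.vstack(row))
cv2.imwrite('pics/t1.png',np.hstack(tiles[:3])); cv2.imwrite('pics/t2.png',np.hstack(tiles[3:]))
for n,(x,y,h) in O.items():
  for nm,C in(('top',W),('side',V)):
    m=(np.hypot(C[...,0]-x,C[...,1]-y)<.03)&(C[...,2]>h*.8-.001)&(C[...,2]<h+.012)
    q=C[m]; print(n,nm,m.sum(),np.median(q,0).round(4),'mid',((q.min(0)+q.max(0))/2).round(4),(q.max(0)-q.min(0)).round(3))
# rim
m=(W[...,2]>.017)&(W[...,2]<.035)&(W[...,1]<-.1)&(W[...,1]>-.25)&(W[...,0]>.36)&(W[...,0]<.74)
q=W[m]; v,u=np.where(m)
r=cv2.minAreaRect(q[:,:2].astype(np.float32)); print(r, np.median(q[:,2]))
for a,b in((-.3,-.2),(-.2,-.1)): pass
h=np.histogram(q[:,0],np.arange(.36,.74,.005)); print(list(zip(h[1].round(3),h[0])))
h=np.histogram(q[:,1],np.arange(-.25,-.1,.005)); print(list(zip(h[1].round(3),h[0])))
# obstacles max heights
for nm,b in(('clamp',(.35,.52,-.03,.12)),('board',(.62,.8,.08,.18)),('bottle',(.6,.72,.25,.33)),('block',(.25,.4,.2,.35)),('reach',(.35,.75,-.25,.3))):
    m=(W[...,0]>b[0])&(W[...,0]<b[1])&(W[...,1]>b[2])&(W[...,1]<b[3])&(W[...,2]>.015)
    q=W[m];print(nm,q.min(0).round(3),q.max(0).round(3))
E
```

```text
na 174 156
na 214 225
nb 265 166
nb 254 191
st 231 182
st 257 207
cork 140 196
cork 236 252
nut 188 203
nut 260 232
screw 152 237
screw 283 248
na top 13 [0.6042 0.1871 0.0374] mid [0.6062 0.1874 0.0379] [0.007 0.007 0.012]
na side 17 [0.6043 0.193  0.0374] mid [0.6045 0.1919 0.0364] [0.006 0.01  0.011]
nb top 11 [ 0.5867 -0.0051  0.0366] mid [ 0.5884 -0.0043  0.037 ] [0.007 0.006 0.011]
nb side 9 [ 0.5869 -0.0012  0.0363] mid [ 5.864e-01 -5.000e-04  3.630e-02] [0.005 0.004 0.009]
st top 144 [0.5526 0.066  0.0289] mid [0.5526 0.0651 0.0286] [0.026 0.028 0.01 ]
st side 79 [0.5509 0.0738 0.0288] mid [0.5524 0.0694 0.026 ] [0.027 0.029 0.009]
cork top 149 [0.5203 0.2538 0.0288] mid [0.5202 0.2547 0.0292] [0.026 0.027 0.008]
cork side 135 [0.5194 0.2617 0.0286] mid [0.5213 0.2579 0.0259] [0.029 0.029 0.009]
nut top 48 [0.5082 0.1553 0.0092] mid [0.5104 0.1539 0.0098] [0.022 0.025 0.007]
nut side 44 [0.5072 0.1629 0.0099] mid [0.508  0.1603 0.0089] [0.018 0.023 0.005]
screw top 26 [0.4354 0.226  0.0453] mid [0.4354 0.2262 0.0452] [0.008 0.01  0.009]
screw side 39 [0.4353 0.2323 0.0431] mi
[... 3286 characters left out ...]
)), (np.float64(-0.17), np.int64(19)), (np.float64(-0.165), np.int64(21)), (np.float64(-0.16), np.int64(17)), (np.float64(-0.155), np.int64(20)), (np.float64(-0.15), np.int64(17)), (np.float64(-0.145), np.int64(18)), (np.float64(-0.14), np.int64(19)), (np.float64(-0.135), np.int64(19)), (np.float64(-0.13), np.int64(109)), (np.float64(-0.125), np.int64(191)), (np.float64(-0.12), np.int64(2)), (np.float64(-0.115), np.int64(1)), (np.float64(-0.11), np.int64(0))]
clamp [ 0.35  -0.012  0.041] [0.486 0.098 0.128]
board [0.646 0.08  0.015] [0.8   0.135 0.128]
bottle [0.621 0.26  0.015] [0.697 0.316 0.103]
block [0.252 0.222 0.015] [0.366 0.291 0.061]
reach [ 0.35  -0.232  0.015] [0.75  0.292 0.128]
```

```bash
python3 -c "
from plant import robot;print(robot.tcp_to_tips, [a for a in dir(robot) if a[0]!='_'])"
```

```text
0.017 ['Unreachable', 'get_image', 'read_state', 'sign_off', 'tcp_to_tips']
```

View pics/t1.png

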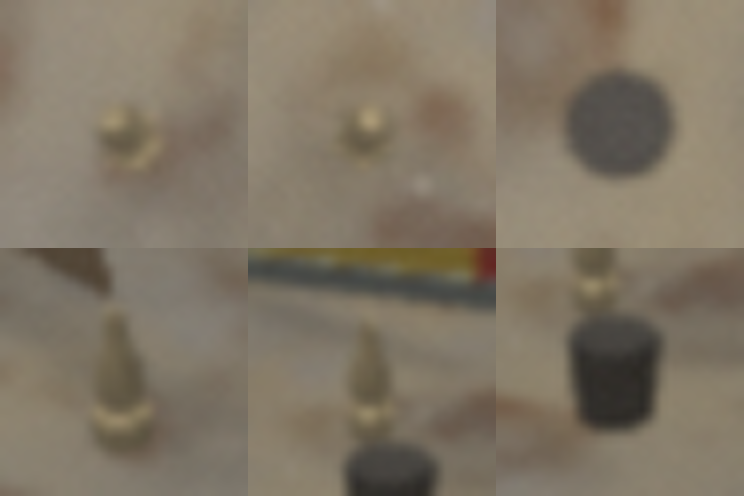

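View pics/t2.png

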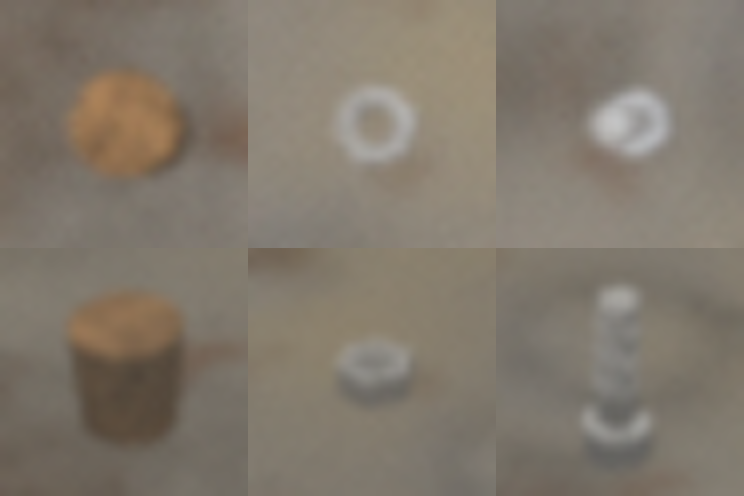

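```bash
cat > g.py <<'E'
import sys,numpy as np
from plant import robot
# usage: g.py x y z [yawdeg of jaw axis]
s=robot.read_state(); R=np.array(s['tool_rot']); p=np.array(s['tcp_pos'])
yaw=np.degrees(np.arctan2(R[1,2],R[0,2]))
print('t',round(s['t'],2),'p',p.round(4),'yaw',yaw.round(1),'tilt',R[2,0].round(4),'open',round(s['opening']*1e3,1),'F',np.round(s['force'],1))
if len(sys.argv)>3:
    tg=np.array([float(a) for a in sys.argv[1:4]])
    print('shift units',(R.T@(tg-p)/.05).round(3))
    if len(sys.argv)>4:
        dy=(float(sys.argv[4])-yaw+90)%180-90
        # tool x is down: positive turn about x = negative yaw
        print('turn units',round(-dy/5,2))
E
python3 g.py .605 .1895 .12 60
python3 - <<'E'
from h import *
d=dict(np.load('top0.npz')); W=cloud(d)
for n,c in(('st',(.5525,.067)),('na',(.605,.1895)),('nb',(.5875,-.003)),('nut',(.5085,.1575))):
    D=np.hypot(W[...,0]-c[0],W[...,1]-c[1]); m=(W[...,2]>.05)&(W[...,2]<.3); D[~m]=9; i=np.unravel_index(D.argmin(),D.shape); print(n,D.min(),W[i])
E
```

```text
t 0.1 p [0.2088 0.5355 0.2479] yaw 68.7 tilt -1.0 open 85.3 F [ 0.1  0.1 -0.7]
shift units [ 2.561 -9.897 -3.567]
turn units 1.74
st 0.07826453570393391 [0.48609796 0.02557409 0.11420776]
na 0.07316548390448405 [0.653367   0.13460171 0.08757162]
nb 0.10473806474059813 [0.48619781 0.02360693 0.11243682]
nut 0.11572183268022605 [0.44948462 0.05795741 0.05754407]
```

Emit:
drive_tool:
  plan: [40,1.0,-4.9,-1.8,0,40,1.5,-9.9,-3.57,0,40,1.5,-9.9,-3.57,0,40,1.5,-9.9,-3.57,0,40,1.5,-9.9,-3.57,0,40,1.5,-9.9,-3.57,0,40,1.5,-9.9,-3.57,0,40,1.5,-9.9,-3.57,0]
  force: 40

```text
t: 1.1
tcp_pos: [0.5827, 0.2084, 0.1769]
tool_rot: [[-0.001, -0.932, 0.363], [-0.001, 0.363, 0.932], [-1.0, 0.0, -0.001]]
force: [0.3, 1.0, -0.9]
opening: 0.0396
```

```bash
python3 g.py .605 .1895 .06 68.7
```

```text
t 1.1 p [0.5827 0.2084 0.1769] yaw 68.7 tilt -1.0 open 39.6 F [ 0.3  1.  -0.9]
shift units [ 2.338 -0.553 -0.188]
turn units -0.0
```

Emit:
drive_tool:
  plan: [34,0.2,-0.55,-0.19,0,34,0.8,-0.55,-0.19,0,34,1.6,-0.55,-0.19,0,34,2.2,-0.55,-0.19,0,34,2.2,-0.55,-0.19,0,34,2.2,-0.55,-0.19,0]

```text
t: 1.85
tcp_pos: [0.6053, 0.1897, 0.0681]
tool_rot: [[0.0, -0.932, 0.363], [-0.0, 0.363, 0.932], [-1.0, -0.001, -0.0]]
force: [0.2, 0.2, 0.1]
opening: 0.0343
```

```bash
cat > look.py <<'E'
import sys
from plant import robot
from h import *
tag=sys.argv[1]; x,y,z=map(float,sys.argv[2:5]); tiles=[]
for n in('top','side'):
    d=robot.get_image(n); np.savez(f'{n}_{tag}.npz',**d)
    R,t=cam(d); p=R@np.array([x,y,z])+t; u=int(d['fx']*p[0]/p[2]+d['cx']);v=int(d['fy']*p[1]/p[2]+d['cy'])
    k=35; u=min(max(u,k),511-k);v=min(max(v,k),383-k); print(n,'crop origin',u-k,v-k,'scale 5.63')
    tiles.append(cv2.resize(d['img'][v-k:v+k+1,u-k:u+k+1,::-1],(400,400),interpolation=cv2.INTER_CUBIC))
cv2.imwrite(f'pics/{tag}.png',np.hstack(tiles))
E
python3 look.py a1 .605 .1895 .03; python3 g.py .605 .1895 .019
```

```text
top crop origin 137 121 scale 5.63
side crop origin 178 186 scale 5.63
t 1.95 p [0.6054 0.1897 0.0683] yaw 68.7 tilt -1.0 open 34.2 F [ 0.1 -0.3  0.5]
shift units [ 0.987  0.006 -0.006]
```

View pics/a1.png

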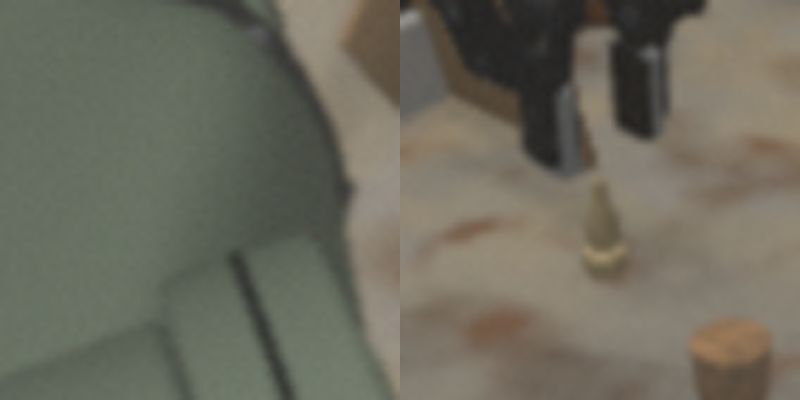

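```bash
python3 - <<'E'
from h import *
d=dict(np.load('side_a1.npz'));R,t=cam(d)
Rt=np.array([.363,.932,0]);
def pr(p):
    q=R@np.array(p)+t; u=d['fx']*q[0]/q[2]+d['cx'];v=d['fy']*q[1]/q[2]+d['cy']; return ((u-178)*5.63+400).round(0),((v-186)*5.63).round(0)
c=np.array([.6054,.1897,.0683])
for z in(.0533,.0513): print('tips',pr(c+Rt*.017+[0,0,z-.0683]),pr(c-Rt*.017+[0,0,z-.0683]))
print('noz tip',pr([.6054,.1897,.04]),'foot',pr([.6054,.1897,.0]))
print('axes', pr([.6154,.1897,.0]),pr([.6054,.1997,.0]))
E
```

```text
tips (np.float64(562.0), np.float64(165.0)) (np.float64(629.0), np.float64(133.0))
tips (np.float64(562.0), np.float64(170.0)) (np.float64(629.0), np.float64(138.0))
noz tip (np.float64(598.0), np.float64(179.0)) foot (np.float64(606.0), np.float64(269.0))
axes (np.float64(583.0), np.float64(265.0)) (np.float64(594.0), np.float64(282.0))
```

Emit:
drive_tool:
  plan: [34,0.4,0,0.02,0,34,0.7,0,0.02,0,34,0.92,0,0.02,0,34,0.92,0,0.02,0]

```text
t: 2.45
tcp_pos: [0.6054, 0.1904, 0.0213]
tool_rot: [[-0.0, -0.932, 0.363], [-0.001, 0.363, 0.932], [-1.0, -0.0, -0.001]]
force: [1.0, 0.1, 0.1]
opening: 0.0341
```

Emit:
drive_tool:
  plan: [25,0,0,0,0,20,0,0,0,0,14,0,0,0,0,10,0,0,0,0,10,0,0,0,0,10,0,0,0,0]
  force: 30

```text
t: 3.2
tcp_pos: [0.6055, 0.1905, 0.0217]
tool_rot: [[0.0, -0.932, 0.363], [-0.0, 0.363, 0.932], [-1.0, -0.0, -0.0]]
force: [-1.4, -0.1, 6.6]
opening: 0.0131
```

```bash
python3 look.py a2 .605 .1895 .03; python3 g.py .605 .1895 .15
```

```text
top crop origin 137 121 scale 5.63
side crop origin 178 186 scale 5.63
t 3.3 p [0.6055 0.1905 0.0217] yaw 68.7 tilt -1.0 open 13.0 F [-1.2 -0.3  6.1]
shift units [-2.565e+00  2.000e-03 -2.400e-02]
```

View pics/a2.png

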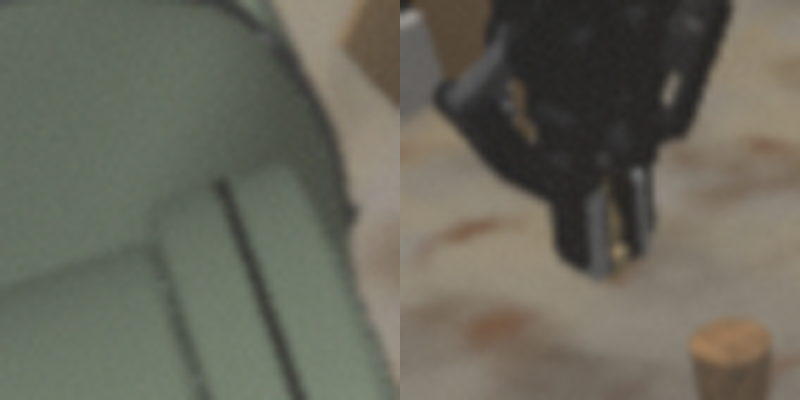

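Emit:
drive_tool:
  plan: [10,-0.1,0,0,0,10,-0.5,0,0,0,10,-1.0,0,0,0,10,-1.0,0,0,0]

```text
t: 3.8
tcp_pos: [0.6066, 0.1908, 0.0746]
tool_rot: [[0.004, -0.932, 0.363], [0.001, 0.364, 0.932], [-1.0, -0.003, 0.002]]
force: [0.3, 0.1, -0.1]
opening: 0.0129
```

```bash
python3 look.py a3 .605 .1895 .05; python3 g.py .605 .1895 .2
```

```text
top crop origin 136 119 scale 5.63
side crop origin 178 178 scale 5.63
t 3.9 p [0.6057 0.1906 0.0724] yaw 68.7 tilt -1.0 open 13.1 F [-0.3 -1.2 -1.2]
shift units [-2.551e+00  2.000e-03 -2.400e-02]
```

View pics/a3.png

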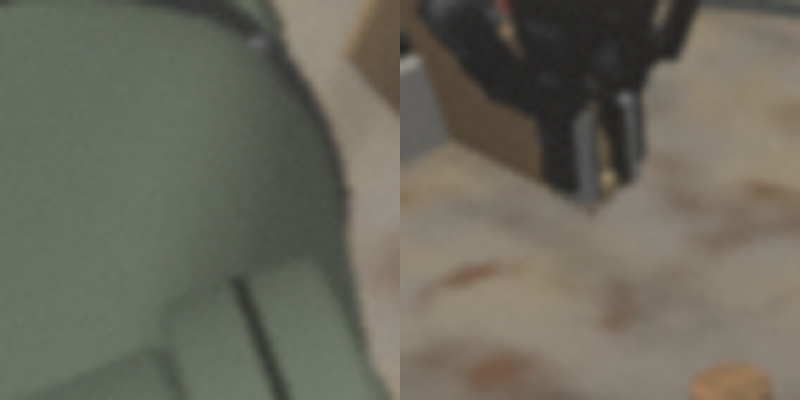

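```bash
python3 g.py .645 -.193 .2 0;python3 g.py .645 -.193 .2 20
```

```text
t 3.9 p [0.6057 0.1906 0.0724] yaw 68.7 tilt -1.0 open 13.1 F [-0.3 -1.2 -1.2]
shift units [-2.548 -3.523 -6.861]
turn units 13.74
t 3.9 p [0.6057 0.1906 0.0724] yaw 68.7 tilt -1.0 open 13.1 F [-0.3 -1.2 -1.2]
shift units [-2.548 -3.523 -6.861]
turn units 9.74
```

Emit:
drive_tool:
  plan: [10,-1.2,0,0,0,10,-2.4,0,0,1,10,-2.5,-0.5,-1.0,3,10,-2.5,-1.1,-2.1,5,10,-2.5,-1.7,-3.3,7,10,-2.5,-2.3,-4.5,9,10,-2.5,-2.9,-5.6,11,10,-2.5,-3.5,-6.8,13]

```text
t: 4.9
tcp_pos: [0.6436, -0.1776, 0.1974]
tool_rot: [[0.0, -0.059, 0.998], [0.0, 0.998, 0.059], [-1.0, 0.0, 0.0]]
force: [0.5, 0.6, 0.3]
opening: 0.0133
```

```bash
python3 g.py .645 -.193 .06 0
```

```text
t 4.9 p [ 0.6436 -0.1776  0.1974] yaw 3.4 tilt -1.0 open 13.3 F [0.5 0.6 0.3]
shift units [ 2.748 -0.308  0.01 ]
turn units 0.68
```

Emit:
drive_tool:
  plan: [10,0.4,-0.3,0.0,0.5,10,1.2,-0.3,0.0,0.5,10,2.0,-0.3,0.0,0.5,10,2.5,-0.3,0.0,0.5,10,2.7,-0.3,0.0,0.5,10,2.7,-0.3,0.0,0.5]

```text
t: 5.65
tcp_pos: [0.6444, -0.1923, 0.0622]
tool_rot: [[-0.0, -0.016, 1.0], [0.0, 1.0, 0.016], [-1.0, 0.0, -0.0]]
force: [0.6, 0.4, 0.4]
opening: 0.0132
```

```bash
python3 look.py a4 .645 -.193 .05; python3 g.py .645 -.193 .030
```

```text
top crop origin 319 104 scale 5.63
side crop origin 224 121 scale 5.63
t 5.75 p [ 0.6449 -0.1926  0.0634] yaw 0.9 tilt -1.0 open 12.7 F [ 0.5  0.2 -0.4]
shift units [ 0.668 -0.007  0.   ]
```

View pics/a4.png

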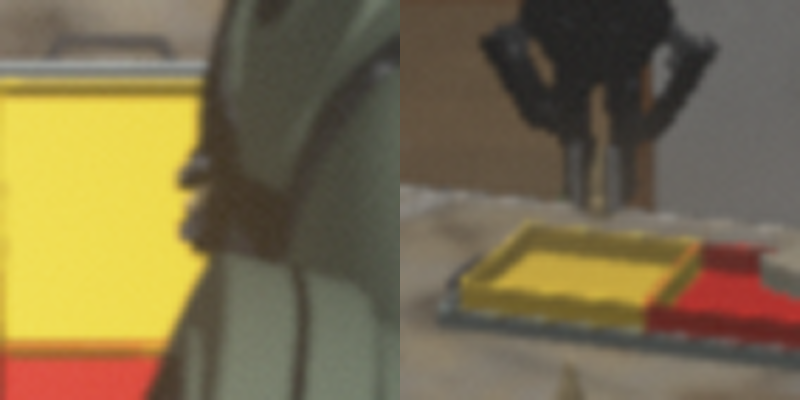

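Emit:
drive_tool:
  plan: [10,0.3,0,0,0,10,0.5,0,0,0,10,0.6,0,0,0,10,0.65,0,0,0,10,0.65,0,0,0]

```text
t: 6.38
tcp_pos: [0.645, -0.1927, 0.0309]
tool_rot: [[0.002, -0.016, 1.0], [-0.0, 1.0, 0.016], [-1.0, -0.0, 0.002]]
force: [0.2, 0.6, -1.0]
opening: 0.0129
```

```bash
python3 look.py a5 .645 -.193 .03; python3 g.py .645 -.193 .030
```

```text
top crop origin 317 106 scale 5.63
side crop origin 224 127 scale 5.63
t 6.47 p [ 0.6451 -0.1927  0.0312] yaw 0.9 tilt -1.0 open 13.0 F [-0.2 -0.3  0.4]
shift units [ 0.023 -0.006 -0.002]
```

View pics/a5.png

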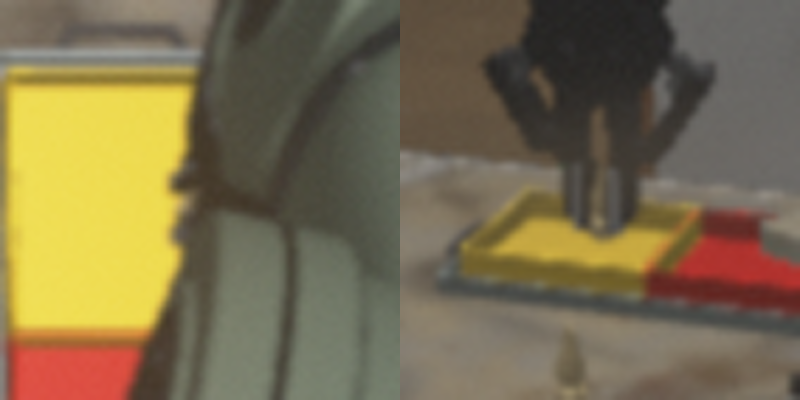

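Emit:
drive_tool:
  plan: [10,0.03,0,0,0,10,0.05,0,0,0]

```text
t: 6.72
tcp_pos: [0.6452, -0.1927, 0.0287]
tool_rot: [[0.002, -0.016, 1.0], [-0.0, 1.0, 0.016], [-1.0, -0.0, 0.002]]
force: [-0.8, 0.9, 10.1]
opening: 0.013
```

Emit:
drive_tool:
  plan: [16,0,0,0,0,22,0,0,0,0,30,0,0,0,0,32,0,0,0,0,32,-0.5,0,0,0,32,-1.2,0,0,0,32,-2.0,0,0,0,32,-2.8,0,0,0]

```text
t: 7.72
tcp_pos: [0.6448, -0.1926, 0.1701]
tool_rot: [[0.002, -0.016, 1.0], [-0.0, 1.0, 0.016], [-1.0, -0.0, 0.002]]
force: [0.3, 0.7, 0.5]
opening: 0.0318
```

```bash
python3 look.py a6 .645 -.193 .02; python3 g.py .5875 -.002 .17 0
```

```text
top crop origin 315 107 scale 5.63
side crop origin 224 130 scale 5.63
t 7.83 p [ 0.6463 -0.1932  0.173 ] yaw 0.9 tilt -1.0 open 32.0 F [ 1.  -0.4  0.2]
shift units [ 0.043  3.842 -1.117]
turn units 0.18
```

View pics/a6.png

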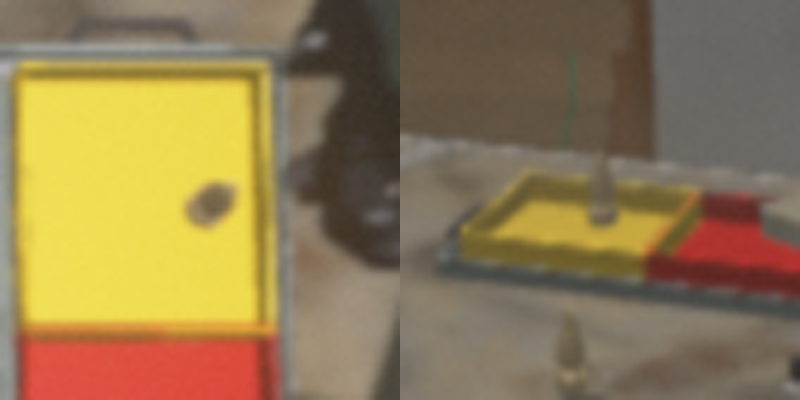

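Emit:
drive_tool:
  plan: [36,0.04,0.8,-0.25,0,36,0.04,1.8,-0.55,0,36,0.04,2.8,-0.85,0,36,0.04,3.84,-1.12,0,36,0.4,3.84,-1.12,0,36,1.2,3.84,-1.12,0,36,2.0,3.84,-1.12,0,36,2.0,3.84,-1.12,0]

```text
t: 8.82
tcp_pos: [0.5868, -0.0023, 0.07]
tool_rot: [[0.004, -0.016, 1.0], [-0.002, 1.0, 0.016], [-1.0, -0.002, 0.004]]
force: [0.1, -0.3, 0.1]
opening: 0.0362
```

```bash
python3 look.py b1 .5875 -.002 .03; python3 g.py .5875 -.002 .022 0
```

```text
top crop origin 228 131 scale 5.63
side crop origin 218 153 scale 5.63
t 8.93 p [ 0.5884 -0.0024  0.0731] yaw 0.9 tilt -1.0 open 35.5 F [-0.5 -0.5  0.2]
shift units [ 1.021  0.011 -0.027]
turn units 0.18
```

View pics/b1.png

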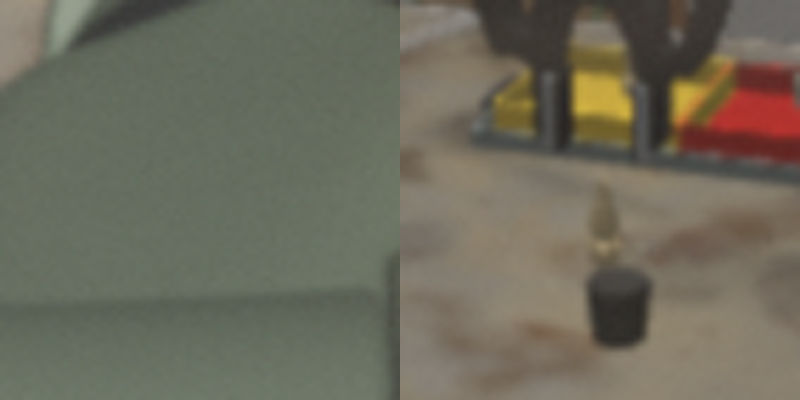

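Emit:
drive_tool:
  plan: [36,0.4,0,-0.01,0,36,0.8,0,-0.01,0,36,1.0,0,-0.01,0,36,1.0,0,-0.01,0,25,1.0,0,-0.01,0,18,1.0,0,-0.01,0,10,1.0,0,-0.01,0,10,1.0,0,-0.01,0]

```text
t: 9.93
tcp_pos: [0.5886, -0.0026, 0.0236]
tool_rot: [[0.009, -0.015, 1.0], [-0.002, 1.0, 0.015], [-1.0, -0.002, 0.009]]
force: [-0.1, -0.4, 6.2]
opening: 0.0128
```

Emit:
drive_tool:
  plan: [10,0,0,0,0,10,0,0,0,0]

```text
t: 10.18
tcp_pos: [0.5887, -0.0026, 0.0237]
tool_rot: [[0.009, -0.015, 1.0], [-0.002, 1.0, 0.016], [-1.0, -0.002, 0.009]]
force: [-0.3, -0.1, 0.3]
opening: 0.013
```

```bash
python3 look.py b2 .5875 -.002 .03; python3 g.py .5875 -.002 .2 0
```

```text
top crop origin 228 131 scale 5.63
side crop origin 218 153 scale 5.63
t 10.28 p [ 0.5887 -0.0025  0.0237] yaw 0.9 tilt -1.0 open 12.9 F [ 0.6 -0.2  2.1]
shift units [-3.527e+00  2.000e-03  1.000e-02]
turn units 0.18
```

View pics/b2.png

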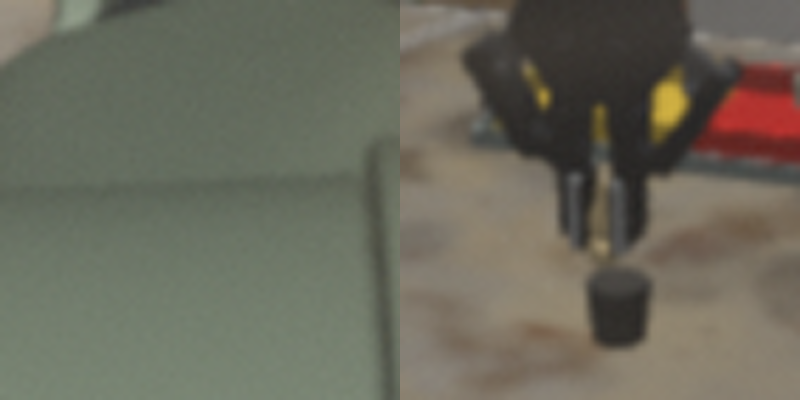

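Emit:
drive_tool:
  plan: [10,-0.4,0,0,0,10,-1.2,0,0,0,10,-1.8,0,0,0,10,-1.8,-0.7,0.3,0,10,-1.8,-1.7,0.7,0,10,-1.8,-2.6,1.1,0,10,-1.8,-2.9,1.1,0,10,-1.8,-2.9,1.1,0]

```text
t: 11.28
tcp_pos: [0.6447, -0.1469, 0.1153]
tool_rot: [[0.01, -0.014, 1.0], [-0.002, 1.0, 0.014], [-1.0, -0.003, 0.01]]
force: [0.7, 0.3, -0.2]
opening: 0.0129
```

```bash
python3 look.py b3 .645 -.148 .06; python3 g.py .645 -.148 .0315 0
```

```text
top crop origin 299 102 scale 5.63
side crop origin 218 123 scale 5.63
t 11.38 p [ 0.645  -0.1448  0.1151] yaw 1.0 tilt -1.0 open 12.9 F [ 0.1  0.8 -0.2]
shift units [ 1.672 -0.061 -0.018]
turn units 0.19
```

View pics/b3.png

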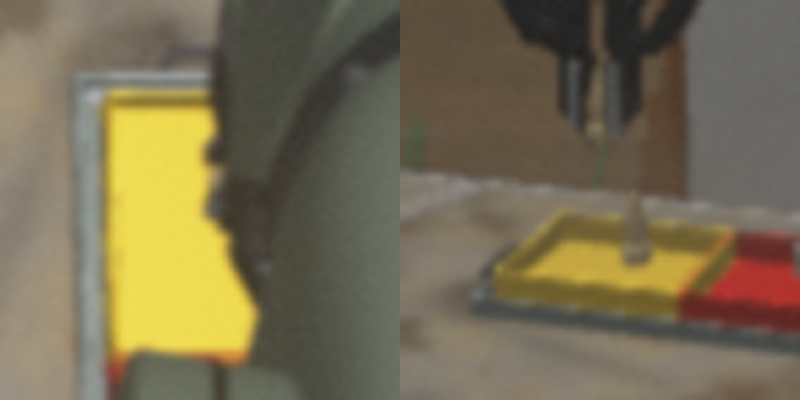

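Emit:
drive_tool:
  plan: [10,0.3,-0.06,0,0,10,0.9,-0.06,0,0,10,1.4,-0.06,0,0,10,1.6,-0.06,0,0,10,1.66,-0.06,0,0,10,1.69,-0.06,0,0,10,1.7,-0.06,0,0]

```text
t: 12.25
tcp_pos: [0.6462, -0.148, 0.0307]
tool_rot: [[0.01, -0.017, 1.0], [-0.002, 1.0, 0.017], [-1.0, -0.002, 0.01]]
force: [0.1, 0.2, -0.5]
opening: 0.0128
```

Emit:
drive_tool:
  plan: [10,0.03,0,0,0,10,0.03,0,0,0]

```text
t: 12.5
tcp_pos: [0.6463, -0.1481, 0.0305]
tool_rot: [[0.011, -0.017, 1.0], [-0.002, 1.0, 0.017], [-1.0, -0.002, 0.011]]
force: [-5.8, 2.5, 15.8]
opening: 0.0128
```

Contact (16 N). Release.

Emit:
drive_tool:
  plan: [16,0,0,0,0,22,0,0,0,0,30,0,0,0,0,32,0,0,0,0,32,-0.5,0,0,0,32,-1.2,0,0,0,32,-2.0,0,0,0,32,-2.8,0,0,0]

```text
t: 13.5
tcp_pos: [0.6446, -0.1478, 0.1718]
tool_rot: [[0.011, -0.017, 1.0], [-0.002, 1.0, 0.017], [-1.0, -0.002, 0.011]]
force: [0.4, 0.0, -0.1]
opening: 0.0323
```

```bash
python3 look.py b4 .645 -.148 .02; python3 g.py .552 .0685 .17 0
```

```text
top crop origin 295 106 scale 5.63
side crop origin 218 135 scale 5.63
t 13.6 p [ 0.6462 -0.1482  0.1747] yaw 1.0 tilt -0.9999 open 32.3 F [ 0.  -0.1 -0.1]
shift units [ 0.049  4.366 -1.813]
turn units 0.19
```

View pics/b4.png

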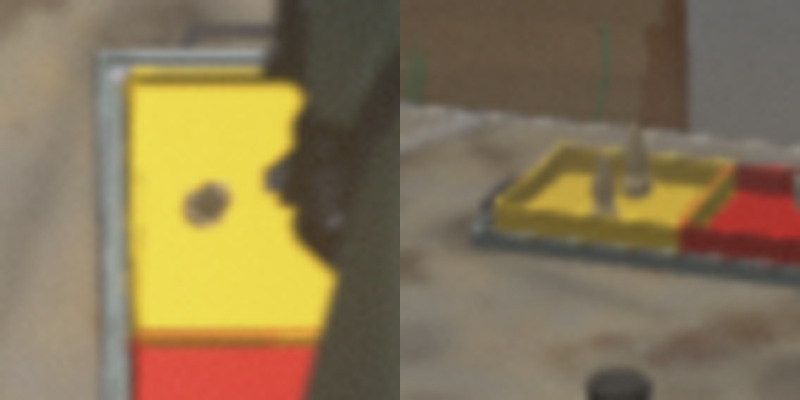

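Emit:
drive_tool:
  plan: [52,0.0,0.8,-0.3,0,52,0.0,1.8,-0.7,0,52,0.0,2.8,-1.2,0,52,0.0,3.8,-1.6,0,52,0.0,4.36,-1.82,0,52,0.6,4.36,-1.82,0,52,1.4,4.36,-1.82,0,52,1.8,4.36,-1.82,0]

```text
t: 14.6
tcp_pos: [0.5524, 0.0679, 0.0804]
tool_rot: [[0.015, -0.017, 1.0], [-0.003, 1.0, 0.017], [-1.0, -0.004, 0.015]]
force: [1.2, 0.1, -0.1]
opening: 0.052
```

```bash
python3 look.py s1 .552 .068 .03; python3 g.py .552 .068 .024 0
```

```text
top crop origin 195 147 scale 5.63
side crop origin 221 166 scale 5.63
t 14.7 p [0.5521 0.0678 0.0805] yaw 1.0 tilt -0.9999 open 51.9 F [-0.1 -0.1  0.1]
shift units [ 1.129  0.009 -0.018]
turn units 0.19
```

View pics/s1.png

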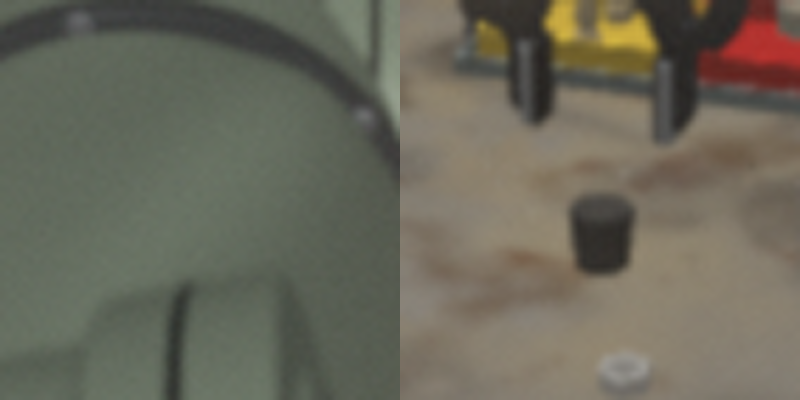

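Emit:
drive_tool:
  plan: [52,0.4,0,0,0,52,0.8,0,0,0,52,1.1,0,0,0,52,1.1,0,0,0,42,1.1,0,0,0,32,1.1,0,0,0,24,1.1,0,0,0,20,1.1,0,0,0]

```text
t: 15.7
tcp_pos: [0.5532, 0.0676, 0.0262]
tool_rot: [[0.015, -0.017, 1.0], [-0.003, 1.0, 0.017], [-1.0, -0.004, 0.015]]
force: [-1.2, 0.1, 8.6]
opening: 0.0287
```

Emit:
drive_tool:
  plan: [20,0,0,0,0,20,0,0,0,0]

```text
t: 15.95
tcp_pos: [0.5533, 0.0676, 0.0265]
tool_rot: [[0.015, -0.017, 1.0], [-0.003, 1.0, 0.017], [-1.0, -0.004, 0.015]]
force: [-0.1, 0.2, -0.6]
opening: 0.0279
```

```bash
python3 look.py s2 .552 .068 .03; python3 g.py .44 -.170 .15 0
```

```text
top crop origin 195 147 scale 5.63
side crop origin 221 166 scale 5.63
t 16.05 p [0.5532 0.0677 0.0263] yaw 1.0 tilt -0.9999 open 27.9 F [0.4 0.3 1.2]
shift units [-2.491 -4.724 -2.307]
turn units 0.19
```

View pics/s2.png

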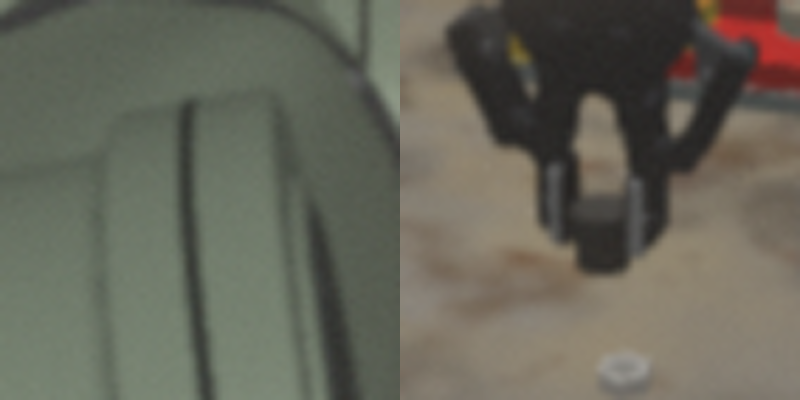

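Emit:
drive_tool:
  plan: [20,-0.5,0,0,0,20,-1.5,0,0,0,20,-2.5,0,0,0,20,-3.3,0,0,0,20,-3.3,-0.8,-0.3,0,20,-3.3,-1.8,-0.8,0,20,-3.3,-2.8,-1.3,0,20,-3.3,-3.8,-1.8,0]

```text
t: 17.05
tcp_pos: [0.4631, -0.1247, 0.1908]
tool_rot: [[0.015, -0.017, 1.0], [-0.004, 1.0, 0.017], [-1.0, -0.004, 0.015]]
force: [0.8, -1.5, -0.4]
opening: 0.0279
```

```bash
python3 g.py .44 -.170 .08 0
```

```text
t 17.05 p [ 0.4631 -0.1247  0.1908] yaw 1.0 tilt -0.9999 open 27.9 F [ 0.8 -1.5 -0.4]
shift units [ 2.211 -0.889 -0.51 ]
turn units 0.19
```

Emit:
drive_tool:
  plan: [20,0.0,-0.88,-0.5,0,20,0.3,-0.88,-0.5,0,20,1.1,-0.88,-0.5,0,20,1.8,-0.88,-0.5,0,20,2.2,-0.88,-0.5,0,20,2.2,-0.88,-0.5,0]

```text
t: 17.8
tcp_pos: [0.4399, -0.1694, 0.0797]
tool_rot: [[0.013, -0.017, 1.0], [-0.003, 1.0, 0.017], [-1.0, -0.003, 0.013]]
force: [-0.1, -0.1, 0.0]
opening: 0.0278
```

```bash
python3 look.py s3 .44 -.17 .03; python3 g.py .44 -.170 .034 0
```

```text
top crop origin 307 201 scale 5.63
side crop origin 287 137 scale 5.63
t 17.9 p [ 0.4406 -0.1696  0.0812] yaw 1.0 tilt -0.9999 open 27.4 F [ 0.3 -0.8  0.4]
shift units [ 0.943 -0.004 -0.027]
turn units 0.19
```

View pics/s3.png

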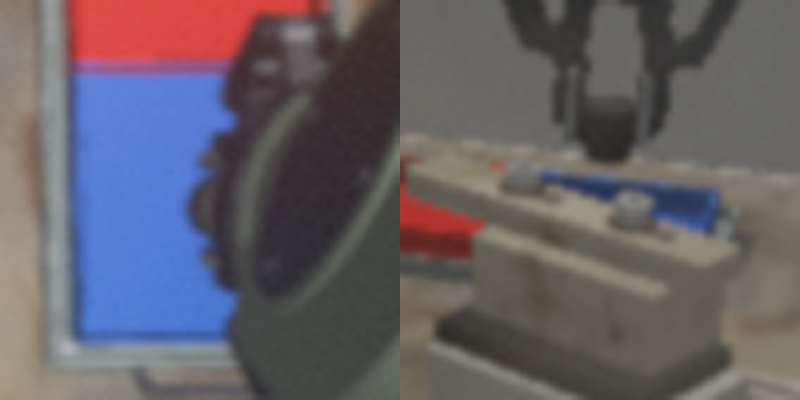

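Emit:
drive_tool:
  plan: [20,0.4,0,-0.02,0,20,0.75,0,-0.02,0,20,0.88,0,-0.02,0,20,0.93,0,-0.02,0,20,0.95,0,-0.02,0,20,0.97,0,-0.02,0]

```text
t: 18.65
tcp_pos: [0.4406, -0.1699, 0.0331]
tool_rot: [[0.016, -0.017, 1.0], [-0.004, 1.0, 0.017], [-1.0, -0.004, 0.016]]
force: [-1.5, -0.1, 22.0]
opening: 0.0277
```

Contact at 22 N (z .0331, as predicted). Release and lift.

Emit:
drive_tool:
  plan: [30,-0.01,0,0,0,36,-0.01,0,0,0,42,-0.01,0,0,0,44,-0.01,0,0,0,44,-0.5,0,0,0,44,-1.2,0,0,0,44,-2.1,0,0,0,44,-3.0,0,0,0]

```text
t: 19.65
tcp_pos: [0.4379, -0.1692, 0.1846]
tool_rot: [[0.016, -0.017, 1.0], [-0.004, 1.0, 0.017], [-1.0, -0.004, 0.016]]
force: [-0.4, -0.1, -0.0]
opening: 0.0439
```

```bash
python3 look.py s4 .44 -.17 .02; python3 g.py .508 .1585 .18 0
```

```text
top crop origin 305 201 scale 5.63
side crop origin 287 140 scale 5.63
t 19.75 p [ 0.4392 -0.1697  0.1867] yaw 1.0 tilt -0.9998 open 43.8 F [ 0.1  0.7 -1.7]
shift units [0.126 6.541 1.484]
turn units 0.19
```

View pics/s4.png

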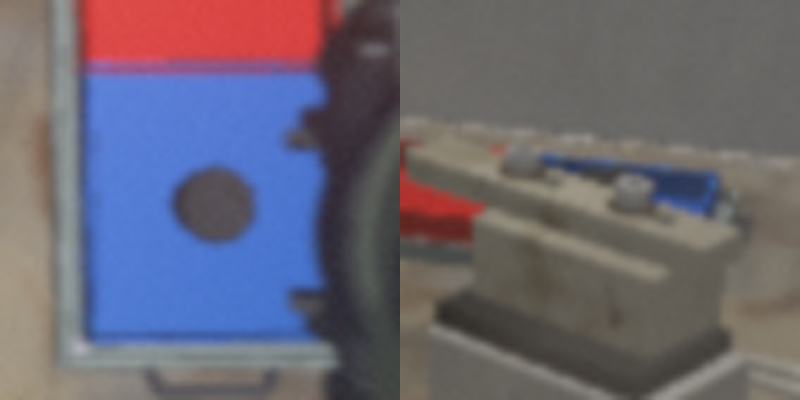

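```bash
cat > nutfit.py <<'E'
from h import *
from scipy.optimize import least_squares
for name in('top','side'):
    d=dict(np.load(name+'0.npz')); R,t=cam(d); K=np.array([[d['fx'],0,d['cx']],[0,d['fy'],d['cy']],[0,0,1]])
    g=d['img'].astype(float).mean(2)
    c0=(188,203) if name=='top' else (260,232)
    w=11; S=8; patch=g[c0[1]-w:c0[1]+w+1,c0[0]-w:c0[0]+w+1]
    def poly(x,y,z,yaw,r,n):
        a=yaw+np.arange(n)*2*np.pi/n; P=np.stack([x+r*np.cos(a),y+r*np.sin(a),np.full(n,z)],1)
        q=(P@R.T+t)@K.T; q=q[:,:2]/q[:,2:]; return ((q-np.array(c0)+w+.5)*S*16).round().astype(np.int32)
    def masks(x,y,yaw,sig):
        out=[]
        N=(2*w+1)*S
        a=np.zeros((N,N),np.float32);b=a.copy();h=a.copy()
        top=poly(x,y,.009,yaw,.011,6);bot=poly(x,y,0,yaw,.011,6)
        hull=cv2.convexHull(np.vstack([top,bot]).reshape(-1,1,2))
        cv2.fillPoly(a,[hull],1,shift=4);cv2.fillPoly(b,[top],1,shift=4)
        cv2.fillPoly(h,[poly(x,y,.009,0,.0062,40)],1,shift=4)
        a=a-b; b=b*(1-h)
        o=[]
        for m in(a,b,h):
            m=cv2.GaussianBlur(m,(0,0),sig*S); o.append(m.reshape(2*w+1,S,2*w+1,S).mean((1,3)).ravel())
        vv,uu=np.mgrid[-w:w+1,-w:w+1]
        return np.stack(o+[np.ones(o[0].size),uu.ravel(),vv.ravel()],1)
    best=[]
    for yaw in range(0,60,5):
        bb=9e9
        for x in np.arange(.500,.516,.002):
            for y in np.arange(.150,.168,.002):
              for sig in(.8,1.1):
                A=masks(x,y,np.radians(yaw),sig); c,*_=np.linalg.lstsq(A,patch.ravel(),rcond=None); e=((A@c-patch.ravel())**2).sum()
                if e<bb: bb=e;k=(round(x,3),round(y,3),sig)
        best.append((yaw,round(bb),k))
    print(name);[print(*b) for b in best]
E
python3 nutfit.py
```

```text
top
0 5212 (np.float64(0.508), np.float64(0.158), 0.8)
5 5349 (np.float64(0.508), np.float64(0.158), 0.8)
10 5390 (np.float64(0.508), np.float64(0.158), 0.8)
15 5438 (np.float64(0.508), np.float64(0.158), 0.8)
20 5263 (np.float64(0.508), np.float64(0.158), 0.8)
25 5333 (np.float64(0.508), np.float64(0.158), 0.8)
30 5100 (np.float64(0.508), np.float64(0.158), 0.8)
35 5064 (np.float64(0.508), np.float64(0.158), 0.8)
40 5092 (np.float64(0.508), np.float64(0.158), 0.8)
45 5098 (np.float64(0.508), np.float64(0.158), 0.8)
50 5171 (np.float64(0.508), np.float64(0.158), 0.8)
55 5298 (np.float64(0.508), np.float64(0.158), 0.8)
side
0 3072 (np.float64(0.51), np.float64(0.158), 0.8)
5 3107 (np.float64(0.51), np.float64(0.158), 0.8)
10 3069 (np.float64(0.51), np.float64(0.158), 0.8)
15 3130 (np.float64(0.51), np.float64(0.158), 0.8)
20 3038 (np.float64(0.51), np.float64(0.158), 0.8)
25 3022 (np.float64(0.51), np.float64(0.158), 0.8)
30 3034 (np.float64(0.51), np.float64(0.158), 0.8)
35 2895 (np.float64(0.51), np.float64(0.158), 0.8)
40 3027 (np.float64(0.51), np.float64(0.158), 0.8)
45 3089 (np.float64(0.51), np.float64(0.158), 0.8)
50 3192 (np.float64(0.51), np.float64(0.158), 0.8)
55 3129 (np.float64(0.51), np.float64(0.158), 0.8)
```

Emit:
drive_tool:
  plan: [44,-0.1,0.8,0.2,0,42,-0.1,1.8,0.4,0,40,-0.1,2.9,0.7,-0.4,40,-0.1,4.0,0.9,-0.8,40,-0.1,5.1,1.2,-0.8,40,-0.1,6.1,1.4,-0.8,40,-0.1,6.53,1.5,-0.8,40,-0.1,6.53,1.5,-0.8]

```text
t: 20.75
tcp_pos: [0.5083, 0.1595, 0.1907]
tool_rot: [[0.021, -0.089, 0.996], [-0.006, 0.996, 0.089], [-1.0, -0.007, 0.02]]
force: [0.0, -0.1, -0.6]
opening: 0.0402
```

```bash
python3 g.py .509 .1583 .06 5
```

```text
t 20.75 p [0.5083 0.1595 0.1907] yaw 5.1 tilt -0.9998 open 40.2 F [ 0.  -0.1 -0.6]
shift units [ 2.614 -0.006 -0.041]
turn units 0.02
```

Emit:
drive_tool:
  plan: [40,0.5,0,-0.04,0,40,1.4,0,-0.04,0,40,2.2,0,-0.04,0,40,2.6,0,-0.04,0,40,2.6,0,-0.04,0]

```text
t: 21.38
tcp_pos: [0.5084, 0.1573, 0.0597]
tool_rot: [[0.018, -0.088, 0.996], [-0.007, 0.996, 0.088], [-1.0, -0.008, 0.018]]
force: [-0.1, 0.0, 0.1]
opening: 0.0396
```

```bash
python3 look.py n1 .509 .158 .03; python3 g.py .509 .1583 .022 5
```

```text
top crop origin 151 166 scale 5.63
side crop origin 225 187 scale 5.63
t 21.48 p [0.5092 0.158  0.0614] yaw 5.1 tilt -0.9998 open 40.3 F [0.5 0.  0.5]
shift units [ 0.787  0.013 -0.019]
turn units 0.01
```

View pics/n1.png

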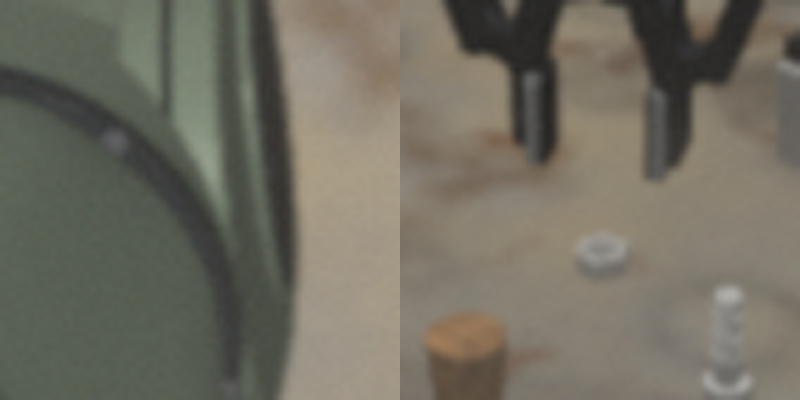

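Emit:
drive_tool:
  plan: [40,0.4,0,-0.02,0,40,0.7,0,-0.02,0,40,0.78,0,-0.02,0,40,0.78,0,-0.02,0,30,0.78,0,-0.02,0,22,0.78,0,-0.02,0,14,0.78,0,-0.02,0,12,0.78,0,-0.02,0]
  force: 40

```text
t: 22.48
tcp_pos: [0.5092, 0.1577, 0.0228]
tool_rot: [[0.022, -0.088, 0.996], [-0.006, 0.996, 0.088], [-1.0, -0.007, 0.021]]
force: [-1.6, -0.0, 7.9]
opening: 0.0168
```

Emit:
drive_tool:
  plan: [12,0,0,0,0,12,0,0,0,0]

```text
t: 22.72
tcp_pos: [0.5092, 0.1577, 0.0229]
tool_rot: [[0.022, -0.088, 0.996], [-0.005, 0.996, 0.088], [-1.0, -0.007, 0.021]]
force: [-0.4, 0.0, 2.3]
opening: 0.0168
```

```bash
python3 look.py n2 .509 .158 .03; python3 g.py .509 .1583 .19 5
```

```text
top crop origin 151 166 scale 5.63
side crop origin 225 187 scale 5.63
t 22.82 p [0.5092 0.1578 0.0229] yaw 5.1 tilt -0.9997 open 16.5 F [0.7 0.8 3.3]
shift units [-3.342 -0.013  0.067]
turn units 0.01
```

View pics/n2.png

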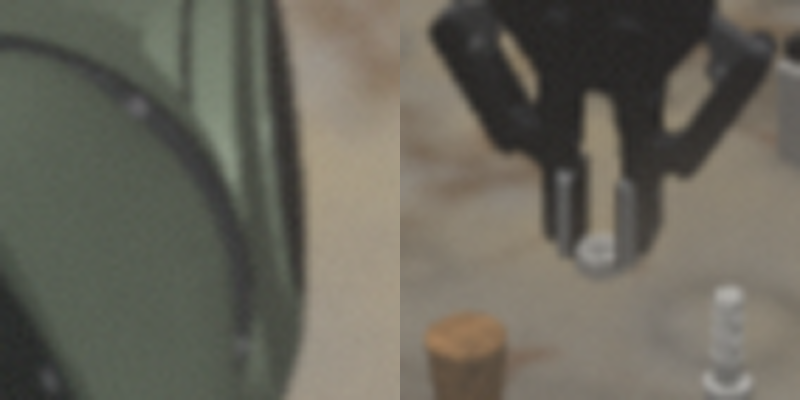

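Emit:
drive_tool:
  plan: [12,-0.3,0,0,0,12,-1.0,0,0,0,12,-2.0,0,0,0,12,-3.0,0,0,0,12,-3.2,0,0,0]

```text
t: 23.45
tcp_pos: [0.5064, 0.1589, 0.1864]
tool_rot: [[0.026, -0.088, 0.996], [-0.004, 0.996, 0.088], [-1.0, -0.006, 0.025]]
force: [-0.5, -0.1, -0.5]
opening: 0.017
```

```bash
python3 look.py n3 .509 .158 .16; python3 g.py .543 -.17 .19 0
```

```text
top crop origin 143 162 scale 5.63
side crop origin 223 130 scale 5.63
t 23.55 p [0.5059 0.1588 0.1841] yaw 5.1 tilt -0.9997 open 16.8 F [-0.1  0.3 -0.8]
shift units [-0.07  -6.616  0.161]
turn units 1.01
```

View pics/n3.png

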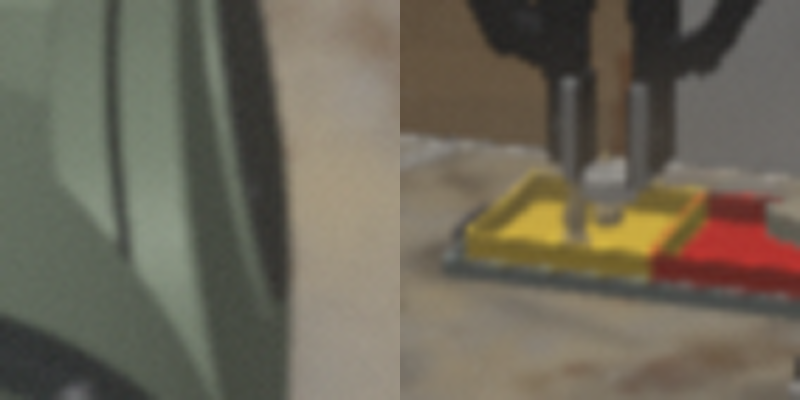

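Nut held level between the tips (around (605,178)). Carry it to red.

Emit:
drive_tool:
  plan: [12,0,-0.9,0,0,12,0,-2.0,0,0,12,0,-3.1,0.1,0,12,0,-4.2,0.1,0.5,12,0,-5.3,0.15,1,12,0,-6.3,0.15,1,12,0,-6.6,0.15,1,12,0,-6.6,0.15,1]

```text
t: 24.55
tcp_pos: [0.5421, -0.1693, 0.1856]
tool_rot: [[0.022, -0.0, 1.0], [-0.004, 1.0, 0.0], [-1.0, -0.004, 0.022]]
force: [-0.1, 0.3, -0.1]
opening: 0.0165
```

```bash
python3 g.py .543 -.17 .06 0
```

```text
t 24.55 p [ 0.5421 -0.1693  0.1856] yaw 0.0 tilt -0.9997 open 16.5 F [-0.1  0.3 -0.1]
shift units [ 2.512 -0.003 -0.037]
turn units 0.0
```

Emit:
drive_tool:
  plan: [12,0.5,0,-0.03,0,12,1.4,0,-0.03,0,12,2.2,0,-0.04,0,12,2.6,0,-0.04,0,12,2.8,0,-0.04,0,12,2.95,0,-0.04,0,12,3.06,0,-0.04,0,12,3.1,0,-0.04,0]

```text
t: 25.55
tcp_pos: [0.5436, -0.1698, 0.0307]
tool_rot: [[0.022, -0.0, 1.0], [-0.004, 1.0, 0.0], [-1.0, -0.004, 0.022]]
force: [0.3, -0.3, 0.2]
opening: 0.0165
```

```bash
python3 look.py n4 .543 -.17 .02; python3 g.py .543 -.17 .03 0
```

```text
top crop origin 305 153 scale 5.63
side crop origin 253 136 scale 5.63
t 25.65 p [ 0.5436 -0.1699  0.0308] yaw 0.0 tilt -0.9997 open 16.8 F [-0.3 -0.  -0.7]
shift units [ 0.015 -0.001 -0.012]
turn units 0.0
```

View pics/n4.png

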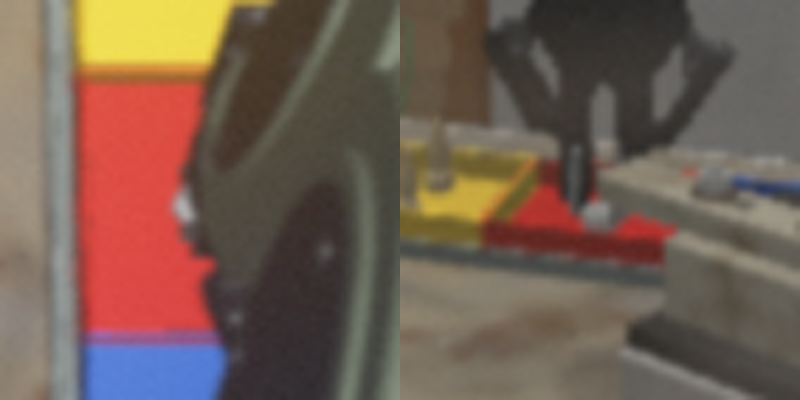

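```bash
python3 - <<'E'
from h import *
a=np.load('side_n4.npz')['img'];b=np.load('top_n4.npz')['img'];c=np.load('side_n3.npz')['img']
f=lambda i,u,v:cv2.resize(i[v-12:v+13,u-12:u+13,::-1],(260,260),interpolation=cv2.INTER_CUBIC)
cv2.imwrite('pics/n4z.png',np.hstack([f(a,288,174),f(b,340,190),f(c,259,162)]))
E
```

```text
(no output)
```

View pics/n4z.png

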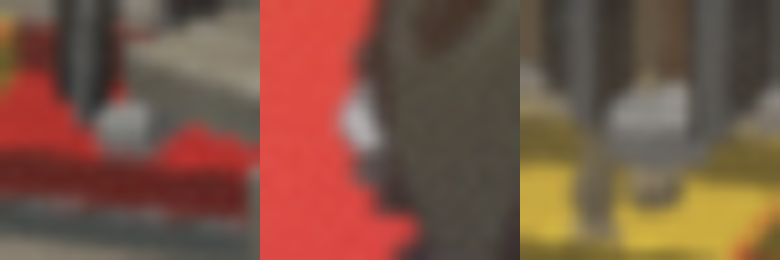

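Emit:
drive_tool:
  plan: [12,0.02,0,0,0,12,0.04,0,0,0]

```text
t: 25.9
tcp_pos: [0.5438, -0.17, 0.0295]
tool_rot: [[0.023, -0.0, 1.0], [-0.004, 1.0, 0.0], [-1.0, -0.004, 0.023]]
force: [-6.0, 2.1, 26.8]
opening: 0.0167
```

Emit:
drive_tool:
  plan: [18,-0.02,0,0,0,24,-0.02,0,0,0,30,-0.02,0,0,0,34,-0.02,0,0,0,34,-0.5,0,0,0,34,-1.2,0,0,0,34,-2.1,0,0,0,34,-3.0,0,0,0]

```text
t: 26.9
tcp_pos: [0.5402, -0.1693, 0.1809]
tool_rot: [[0.023, -0.0, 1.0], [-0.004, 1.0, 0.0], [-1.0, -0.004, 0.023]]
force: [0.2, 0.4, -0.0]
opening: 0.0343
```

Emit:
drive_tool:
  plan: [34,-0.3,1,-1.0,0,34,-0.5,2,-1.0,0,34,-0.5,3.0,-1.0,0,34,-0.5,4.0,-1.0,0,34,-0.5,5.0,-1.0,0,34,-0.5,6.0,-1.0,0,34,-0.5,6.0,-1.0,0]

```text
t: 27.78
tcp_pos: [0.489, 0.1344, 0.2032]
tool_rot: [[0.022, -0.006, 1.0], [-0.003, 1.0, 0.006], [-1.0, -0.003, 0.022]]
force: [1.0, -1.2, -0.0]
opening: 0.0337
```

```bash
python3 g.py; python3 - <<'E'
from plant import robot
from h import *
for n in('top','side'):
    d=robot.get_image(n); np.savez(f'{n}_f.npz',**d)
    crop(d['img'],*((110,90,390,290) if n=='top' else (190,130,380,280)),2.8 if n=='top' else 4,f'pics/f_{n}.png')
W=cloud(dict(np.load('top_f.npz')));V=cloud(dict(np.load('side_f.npz')))
for n,(x,y,h) in {'na':(.645,-.193,.047),'nb':(.645,-.148,.047),'st':(.44,-.17,.035),'nut':(.543,-.17,.016),'cork':(.520,.256,.028),'screw':(.4355,.229,.045)}.items():
  for nm,C in(('top',W),('side',V)):
    m=(np.hypot(C[...,0]-x,C[...,1]-y)<.025)&(C[...,2]>h*.8-.0005)&(C[...,2]<h+.012)
    if m.sum(): print(n,nm,m.sum(),np.median(C[m],0).round(4))
E
```

```text
t 27.77 p [0.489  0.1344 0.2032] yaw 0.3 tilt -0.9997 open 33.7 F [ 1.  -1.2 -0. ]
na top 16 [ 0.6432 -0.1949  0.0441]
na side 9 [ 0.6446 -0.1926  0.0424]
nb top 15 [ 0.6444 -0.1498  0.0435]
nb side 8 [ 0.6451 -0.1456  0.0427]
st top 151 [ 0.4396 -0.1718  0.0359]
st side 22 [ 0.4412 -0.1713  0.0368]
nut top 56 [ 0.5425 -0.1714  0.0166]
nut side 24 [ 0.5434 -0.1642  0.0158]
cork side 131 [0.52   0.2615 0.0287]
screw side 39 [0.4351 0.2323 0.0432]
```

View pics/f_top.png

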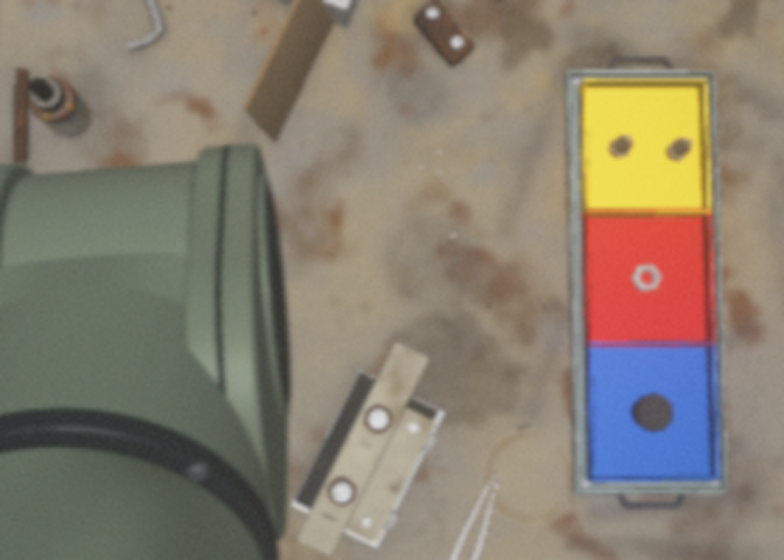

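View pics/f_side.png

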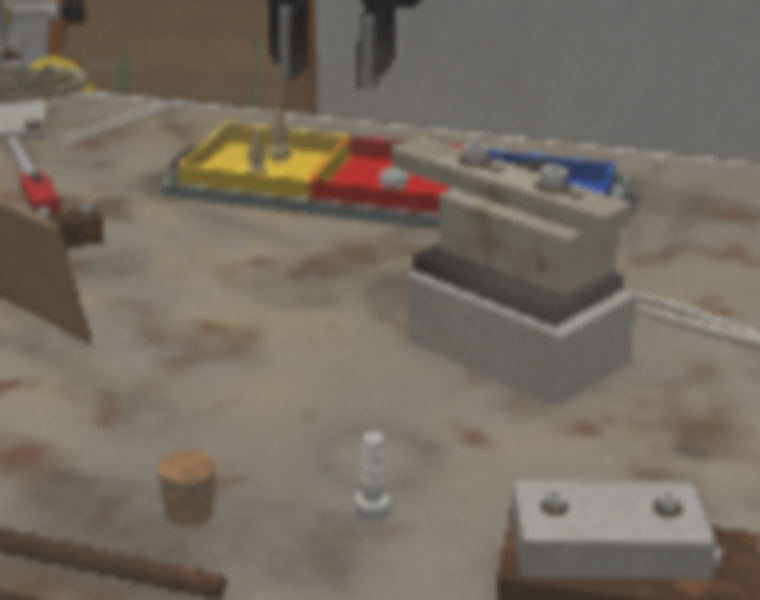

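```bash
python3 -c "
from plant import robot;print(robot.sign_off())"
```

```text
the job is handed in; nothing more can be done
None
```

The caddy is packed and handed in at about 28 s of the 112 s allowed. Both nozzles are in the yellow bin, the stopper is in the blue bin and the nut is in the red bin.

- **Last pictures:** The nozzles stand upright, with tips measured at about z = 43 mm. The stopper's top is at about 36 mm. The nut lies flat with its hole facing up and its top at about 16 mm, and all four are well inside their bins.
- **Cork and screw:** The side camera shows both standing within about 1 mm of their starting positions. In the last top view the arm hid them, so only the side camera confirms this.
- **Robot at hand-in:** The open gripper was clear of everything, with the tool about 0.2 m above the bench. The highest tool force I read was about 27 N, while setting down the nut.
- **Disagreements:** The two cameras differed by up to about 8 mm in y on single parts, as they had at the start. The gripper's opening read about 2 mm under the stated widths of the nozzles and the nut, and about 1 mm under the stopper's. Neither caused a problem.

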